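# Weigh out a bone sample on the hanging scale

### The arm

A 7-joint arm with a two-finger parallel gripper is mounted at the origin on a cart in front of the work surface, level with it; the furniture and walls round the work are solid. World frame = base frame: x ahead of the robot, y to its left, z up, the work surface at z = 0. Lengths are in m, angles in rad, forces in N, time in s.
With the tool pointing down it reaches from about 0.425 to 0.925 m from the base axis. Payload 6.8 kg.
Tool frame: the origin (TCP) lies at the very end of the fingers, on their centre line; the grasp point (between the pads) lies 19 mm behind it; z points along the fingers, y is the line along which they close (so a half turn about z gives the same grasp; the last joint's range is limited). The gripper opens to 85 mm and grips with 20 to 120 N. Pads are 22 mm wide; open, the fingers measure 114 mm over their backs; the gripper's body (76 mm by 85 mm) begins 54 mm behind the grasp point. The pads swing forward as they close: fully open they stand 13 mm farther back than shut.
Start: joints at [1.144, 0.477, 0.022, 1.555, -0.011, 1.109, -0.083], TCP at [0.212, -0.641, 0.231] pointing down, gripper open.
Joint ranges: [-2.96, 2.96], [-0.34, 2.1], [-1.41, 1.46], [0.24, 2.44], [-1.37, 4.51], [0.17, 1.92], [-2.96, 2.96]. Speed limits (rad/s): [2.39, 2.39, 3.14, 3.14, 3.14, 3.14, 3.14].

### API

Orientations are given as a unit quaternion [w, x, y, z].
In Python, from station import bot gives the robot as it stands.
- The arm moves only by the shell command python3 nudge.py 'ROWS' [FORCE]. ROWS is a JSON list of rows, 1 to 20 of them, each of 5 numbers: dx, dy, dz in m, then a turn about the tool's z in rad, then the opening from 0.0 (shut) to 1.0 (fully open); each row shifts and turns the commanded pose from where the row before left it, along the tool's axes as they then stand; what a row does not reach is not made up. A row lasts 1/10 s, in which the tool goes at most 0.05 m and 0.15 rad, less where a joint would pass 70% of its speed; a pose out of reach is approached as far as the arm can. The fingers move at their own pace and stop on an object; FORCE is the grip in N (left out, the last holds). Time passes only in rows, so rows that do not move let the fingers close. It prints the time, the measured TCP pose, the force, the opening and the grip force at its end.
- bot.get_obs(): the state, without advancing time (a new reading comes with each control period).
- bot.read_camera(name): name is "scene" or "side" or "wrist"; returns the picture (400x640x3 uint8, blue, green, red); there is no depth.
- bot.camera_info(name): a dict with "vertical_fov" (degrees; the focal length in pixels is half the picture's height over the tangent of half this angle, whatever the lens; pixels are square), "cx", "cy" (the principal point, pixels), "view" (4x4, takes a point from world to camera coordinates); the wrist camera has in their place "hand_eye" (4x4, takes a point from camera to tool coordinates, whose origin is the TCP and whose axes are the flange's). Camera axes: x right, y up, looking along -z (the intrinsics and any distortion apply to the point x, -y, -z); pixel columns grow to the right and rows downward; lengths in m; the calibration is good to about 2 mm. A picture is of the moment at which its call begins: read the wrist's pose just before it. camera_info takes no time and is no camera call.
- bot.hand_in(): hands the job in; it is judged then, once.
The state is a dict: "t": time; "q": joint angles; "joint_vel": joint speeds; "joint_torque": joint torques, N m; "eef_pos": TCP position; "tool_rot": TCP orientation; "contact_force": force on the tool from outside, world axes, zero at the start; "torque": the same for the moment, N m; "gripper_width": opening from 0.0 (shut) to 1.0 (fully open); "grasp_force": force on a finger pad.
Only numpy, scipy, OpenCV 4.12 (cv2) and the standard library are available. Lean on these libraries where they do the work, as an engineer would, in place of code of your own. Each camera call takes 0.05 s, during which the arm holds its last target. There are 200 camera calls.

### The job

Make up a bone sample for the dating lab on the hanging spring scale: first lay the single shaft bone gently in the empty pan and let go of it, then tip all the fragments from the scoop in on top of it, so that their weight brings the pan right down onto its stop. Put the empty scoop back on the table, upright and well clear of the scale, with the whole sample left in the pan, and do not knock over or shift the things that stand round about.

Things in the scene. Friction and masses are not known exactly. Their poses are not given: they have to be found in the camera images.
- scale: fixed bench scale: grey base plate 12 high (x -90 to 180, y -75 to 75 mm), column at x = 125, 346 high. Origin: on the table below the pan's centre; +x from pan to column (away from the robot, turned up to 0.45 rad to the right), z up. Come to the pan tilted from the open -x side: the balance above it blocks the way straight down
- pan_floor (a point): centre of the round steel pan's inner floor, moves with the pan (69 above the table when empty, 39 on the stop); axes as scale. Floor 116 across, sides flare to a rim 160 across, 30 above it. Hangs by a wire bail in the plane x = 0: upright wires at y = +-82 up to 101 above the floor, then slanting in to the middle at 162 above it
- pan (a joint): how far the pan has sunk, m: 0 empty (up), 0.030 down on the rubber stop below it. Moves only up and down, spring 28 N/m: sinks from 20 g of load, reaches the stop at 106 g; the shaft bone alone sinks it 5 to 15 mm, with all fragments it goes to the stop
- scoop: aluminium scoop, 140 g, on the table left of the scale. Origin: centre of underside; +x to its open front, z up. Floor 3 thick, 70 wide, x = -66 to 72; sides and back 34 high, 93 wide over all. Bar handle 16 wide (y), 20 thick, 105 long rises back from the back wall at 23 degrees to x = -165, z = 63. Bone slides on it from 25 to 36 degrees of slope; 55 empties it
- scoop_grip (a point): point on the handle's middle line at x = -129, y = 0, z = 48 mm in the scoop's frame (same axes); grip the handle here across its 16 mm width (y). The handle goes on 39 mm behind this point
- scoop_lip (a point): middle of the scoop's front edge, top of the floor, at x = 72, y = 0, z = 3 mm in the scoop's frame (same axes); the side walls end 18 mm behind it
- shaft_bone: long bone 91x29x13 mm (about 16 wide at its middle), 40 to 60 g, lying by itself on the table left of the scoop, nearer the robot (other long bones lie together farther left and are not wanted). Origin: centre of its underside; +x along its length, z up; grip it across its middle (y)
- fragment_1: one of the seven small fragments that lie in the scoop at the start: flat wedge of bone 30x24x8 mm, about 12 g. Origin: centre of its underside
- fragment_2: one of the seven small fragments that lie in the scoop at the start: faceted pale chunk of bone 28x30x8 mm, about 12 g. Origin: centre of its underside
- fragment_3: one of the seven small fragments that lie in the scoop at the start: arched plate of skull bone 23x29x11 mm, about 12 g. Origin: centre of its underside
- fragment_4: one of the seven small fragments that lie in the scoop at the start: faceted pale chunk of bone 28x32x10 mm, about 12 g. Origin: centre of its underside
- fragment_5: one of the seven small fragments that lie in the scoop at the start: rough joint end of bone 27x40x12 mm, about 12 g. Origin: centre of its underside
- fragment_6: one of the seven small fragments that lie in the scoop at the start: narrow splinter of bone 38x15x5 mm, about 12 g. Origin: centre of its underside
- fragment_7: one of the seven small fragments that lie in the scoop at the start: knobbly head of bone 30x34x14 mm, about 12 g. Origin: centre of its underside
- vial: glass vial with a black cap, 27 mm thick, 69 high, standing on the table beside the work; a bystander. Origin: centre of its underside
- canister: black sample canister with a grey lid, 34 mm thick, 51 high, standing on the table beside the work; a bystander. Origin: centre of its underside
- balance (a point): foot of the upright aluminium spring balance tube (33 mm thick), straight above the pan's centre, 250 above the table; the tube and the rod that carries it forward from the column reach up to 346. Axes as scale
- sherd: curved tan pot sherd 60x48x13 mm, lying on the table; a bystander. Origin: centre of its underside

How it is judged:
By the outcome, as a careful person would: the job done as asked, in the order asked, and still so for the second after the job is handed in, with the robot touching nothing.
It also fails if it takes over 61 s, if anything falls off the work surface, if the arm or the gripper's body presses on something with over 40 N, if the wrist force passes 120 N, or if a joint passes its speed limit or range.

## Working session

There is one attempt and no reset: what is moved stays moved. The work goes in short steps, Python scripts to look and compute and a shell command to move; the robot and the scene stay as the last step left them, time stands still between calls to the robot, and variables do not carry over. Pictures are saved under pics/ and viewed, at most 10 in all, crops included, and the job is handed in when it is done.

```bash
ls; mkdir -p pics
python3 - <<'E'
from station import bot
import cv2
o=bot.get_obs(); print({k:o[k] for k in('t','q','eef_pos','tool_rot','gripper_width','contact_force')})
a=bot.read_camera("scene");b=bot.read_camera("side")
cv2.imwrite("pics/scene0.png",a);cv2.imwrite("pics/side0.png",b)
for n in("scene","side","wrist"):print(n,bot.camera_info(n))
E
```

```text
nudge.py
pics
station.py
{'t': 0.0, 'q': array([ 1.14390498,  0.47779324,  0.02235141,  1.55639782, -0.01151437,
        1.10928089, -0.08307363]), 'eef_pos': array([ 0.21136908, -0.64046519,  0.23035316]), 'tool_rot': array([-8.52696207e-04,  9.87320485e-01,  1.58737181e-01, -1.98699852e-04]), 'gripper_width': 0.9984992903612269, 'contact_force': array([1.18822254, 0.11799099, 0.29074657])}
scene {'vertical_fov': 51.21327783358544, 'cx': 316.2952627260987, 'cy': 199.96107497798258, 'view': array([[-0.81527111, -0.57878345, -0.01851286,  0.42294832],
       [ 0.3129446 , -0.46726048,  0.82688168, -0.34630112],
       [-0.48723577,  0.66833925,  0.56207113, -0.84136232],
       [ 0.        ,  0.        ,  0.        ,  1.        ]])}
side {'vertical_fov': 46.740886274085796, 'cx': 322.67682868799295, 'cy': 192.57136259027672, 'view': array([[ 0.99842862, -0.05152148, -0.02204153, -0.58770393],
       [ 0.03952602,  0.36864858,  0.92872812, -0.14937293],
       [-0.03972387, -0.92813995,  0.37010573, -1.21668959],
       [ 0.        ,  0.        ,  0.        ,  1.        ]])}
wrist {'vertical_fov': 69.32072710197207, 'cx': 317.269894677645, 'cy': 196.15969393511077, 'hand_eye': array([[ 8.44042182e-04,  9.56463045e-01,  2.91852242e-01,
         7.40978245e-02],
       [ 9.99999080e-01, -1.11716141e-03,  7.69163856e-04,
        -5.41497556e-04],
       [ 1.06172287e-03,  2.91851325e-01, -9.56463108e-01,
        -1.42528313e-01],
       [ 0.00000000e+00,  0.00000000e+00,  0.00000000e+00,
         1.00000000e+00]])}
```
q1 = 1.144 but TCP at (0.21,-0.64)... ok so base zero yaw differently oriented. Fine.

View pics/scene0.png

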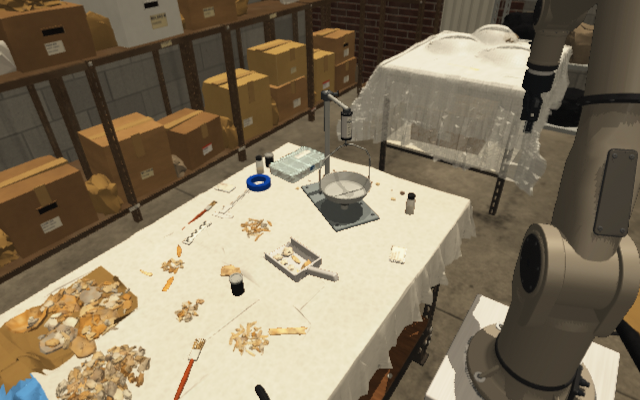

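View pics/side0.png

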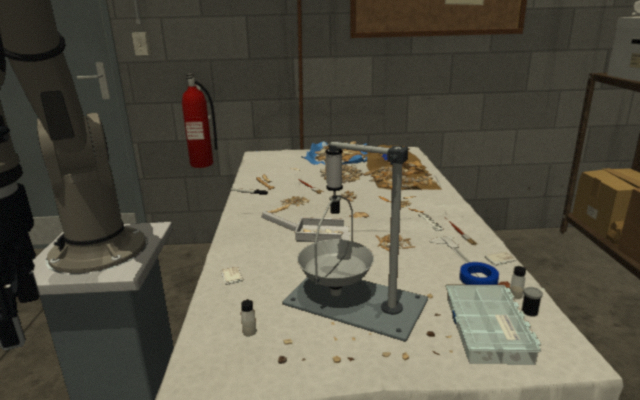

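Create h.py:
```python
import numpy as np, cv2
from station import bot
from scipy.spatial.transform import Rotation as R
def rot(q): return R.from_quat([q[1],q[2],q[3],q[0]])
def cam(name,obs=None):
    c=bot.camera_info(name); f=200/np.tan(np.radians(c['vertical_fov'])/2)
    if name=='wrist':
        T=np.eye(4); T[:3,:3]=rot(obs['tool_rot']).as_matrix(); T[:3,3]=obs['eef_pos']; C=T@c['hand_eye']
    else: C=np.linalg.inv(c['view'])
    return f,c['cx'],c['cy'],C
def ray(K,u,v):
    f,cx,cy,C=K; d=C[:3,:3]@np.array([(u-cx)/f,-(v-cy)/f,-1]); return C[:3,3],d/np.linalg.norm(d)
def onz(K,u,v,z):
    o,d=ray(K,u,v); return o+d*(z-o[2])/d[2]
def tri(*ps):
    A=np.zeros((3,3));b=np.zeros(3)
    for K,u,v in ps:
        o,d=ray(K,u,v);P=np.eye(3)-np.outer(d,d);A+=P;b+=P@o
    x=np.linalg.solve(A,b); return x,[round(1e3*np.linalg.norm(np.cross(x-ray(*p)[0],ray(*p)[1])),1) for p in ps]
def px(K,X):
    f,cx,cy,C=K; p=np.linalg.inv(C)@np.append(X,1); return cx+f*p[0]/-p[2], cy-f*p[1]/-p[2]
```

Run:
```python
from h import *
np.set_printoptions(precision=3,suppress=True)
S,D=cam('scene'),cam('side')
for n,u,v,z in [('bone',288,331,.013),('scoop c',293,262,.003),('handle end',337,276,.063),('sherd?',231,270,0),('canister',237,293,0),('vial',410,213,0),('base near corner',345,229,.012),('base R',378,214,.012),('base L',303,187,.012)]:
    print(n,onz(S,u,v,z))
for n,u,v,z in [('vial',248,334,0),('baseA',285,300,.012),('baseB',407,333,.012),('baseC',425,297,.012),('baseD',316,276,.012),('handle end',264,214,.063),('scoop c',320,232,.003)]: print('side',n,onz(D,u,v,z))
print(tri((S,347,138),(D,335,211)),tri((S,346,186),(D,336,262)),'balance foot, pan')
a=cv2.imread('pics/scene0.png')[215:365,150:360]; cv2.imwrite('pics/c0.png',cv2.resize(a,None,fx=3.7,fy=3.7,interpolation=3))
```

```text
bone [0.452 0.202 0.013]
scoop c [0.586 0.012 0.003]
handle end [0.428 0.042 0.063]
sherd? [0.705 0.126 0.   ]
canister [0.634 0.176 0.   ]
vial [ 0.425 -0.37   0.   ]
base near corner [ 0.541 -0.176  0.012]
base R [ 0.497 -0.295  0.012]
base L [ 0.78  -0.291  0.012]
side vial [ 0.426 -0.375  0.   ]
side baseA [ 0.495 -0.286  0.012]
side baseB [ 0.725 -0.411  0.012]
side baseC [ 0.787 -0.3    0.012]
side baseD [ 0.563 -0.199  0.012]
side handle end [0.433 0.043 0.063]
side scoop c [0.583 0.04  0.003]
(array([ 0.61 , -0.305,  0.226]), [np.float64(11.0), np.float64(11.0)]) (array([ 0.602, -0.274,  0.089]), [np.float64(1.9), np.float64(1.9)]) balance foot, pan
```

View pics/c0.png

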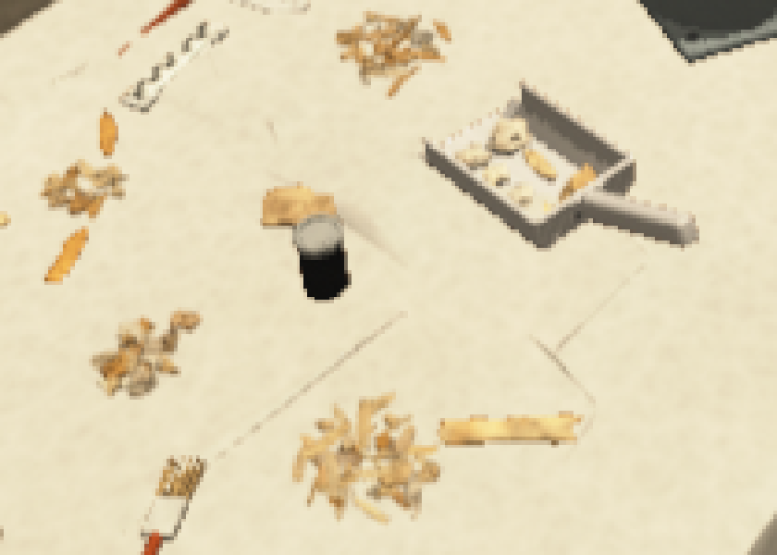

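```bash
python3 nudge.py '[[0.034,-0.0286,0,0,1],[0.034,-0.0286,0,0,1],[0.034,-0.0286,0,0,1],[0.034,-0.0286,0,0,1],[0.034,-0.0286,0,0,1],[0.034,-0.0286,0,0,1],[0.034,-0.0286,0,0,1],[0.034,-0.0286,0,0,1],[0.034,-0.0286,0,0,1],[0.024,-0.036,0,0,1],[0.024,-0.036,0,0,1],[0.024,-0.036,0,0,1],[0.024,-0.036,0,0,1],[0.024,-0.036,0,0,1],[0.024,-0.036,0,0,1],[0.01,-0.043,0,0,1],[0.01,-0.043,0,0,1],[0.01,-0.043,0,0,1],[0.01,-0.043,0,0,1],[0.01,-0.043,0,0,1]]' 60
python3 -c "
from h import *
o=bot.get_obs();print(o['q'].round(2),rot(o['tool_rot']).as_matrix().round(3))"
```

```text
t: 2.1
eef_pos: [0.47, 0.1709, 0.2312]
tool_rot: [0.0, 0.987, 0.159, -0.0]
contact_force: [0.7, 0.5, 0.1]
gripper_width: 1.002
grasp_force: 0.0
[-0.05  0.23 -0.49  1.94  0.13  1.01 -1.85] [[ 0.95   0.313 -0.   ]
 [ 0.313 -0.95  -0.   ]
 [-0.     0.    -1.   ]]
```

```bash
python3 nudge.py '[[0,0,0,-0.15,1],[0,0,0,-0.15,1],[0,0,0,-0.15,1],[0,0,0,-0.15,1],[0,0,0,-0.15,1],[0,0,0,-0.15,1],[0,0,0,-0.15,1],[0,0,0,-0.15,1],[0,0,0,-0.15,1],[0,0,0,-0.15,1],[0,0,0,-0.15,1],[0,0,0,-0.15,1],[0,0,0,-0.15,1],[0,0,0,-0.15,1],[0,0,0,-0.15,1],[0,0,0,-0.15,1],[0,0,0,-0.15,1],[0,0,0,-0.15,1],[0,0,0,-0.15,1],[0,0,0,-0.15,1]]'
python3 - <<'E'
from h import *
np.set_printoptions(precision=3,suppress=True)
o=bot.get_obs(); a=bot.read_camera('wrist'); cv2.imwrite('pics/w1.png',a); np.save('w1.npy',np.r_[o['eef_pos'],o['tool_rot']])
print(o['q'],rot(o['tool_rot']).as_matrix())
K=cam('wrist',o); print(px(K,[.452,.202,.013]),px(K,[.43,.042,.063]))
E
```

```text
t: 4.1
eef_pos: [0.4704, 0.1691, 0.231]
tool_rot: [-0.0, -0.091, 0.996, -0.0]
contact_force: [0.1, -0.7, -0.7]
gripper_width: 1.001
grasp_force: 0.0
[ 0.369  0.341 -1.005  1.917  0.33   1.061  0.98 ] [[-0.983 -0.182 -0.001]
 [-0.182  0.983 -0.   ]
 [ 0.001 -0.    -1.   ]]
(np.float64(345.0231865011257), np.float64(160.50435970298716)) (np.float64(203.28561332547585), np.float64(120.08648112184545))
```

View pics/w1.png

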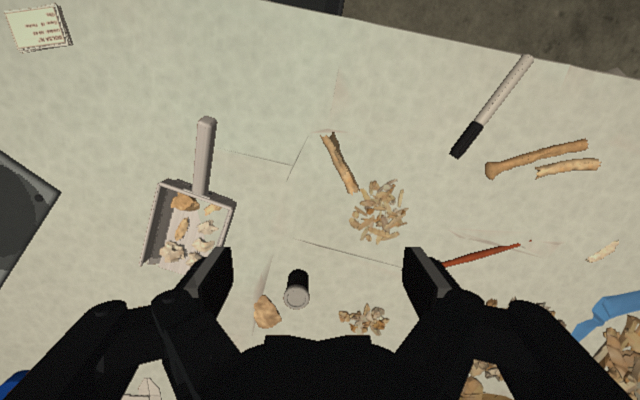

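Run:
```python
from h import *
np.set_printoptions(precision=3,suppress=True)
p=np.load('w1.npy'); W=cam('wrist',dict(eef_pos=p[:3],tool_rot=p[3:])); S=cam('scene');D=cam('side')
a=cv2.imread('pics/w1.png'); hsv=cv2.cvtColor(a,cv2.COLOR_BGR2HSV)
m=((hsv[...,1]>70)&(hsv[...,2]>60)).astype(np.uint8); m[:,:300]=0;m[:120]=0;m[193:]=0;m[:,370:]=0
n,l,st,c=cv2.connectedComponentsWithStats(m); i=1+np.argmax(st[1:,4]); print(st[i],c[i])
v,u=np.where(l==i); u=u[v<183];v=v[v<183]
P=np.array([onz(W,x,y,.010) for x,y in zip(u,v)])[:,:2]; mu=P.mean(0); w,V=np.linalg.eigh(np.cov((P-mu).T)); d=V[:,1]; s=(P-mu)@d; print('axis yaw',np.arctan2(d[1],d[0]),'mean',mu,'range',s.min(),s.max(),'width',np.ptp((P-mu)@V[:,0]))
for e in ((324,134),(354,192)): print('end',onz(W,*e,.007))
print('tri near end',tri((W,325,135),(S,307,329)),'far',tri((W,354,191),(S,269,331)))
print('handle end top',tri((W,206,119),(S,338,273)),tri((W,206,119),(D,263,213)))
for n_,x,y,z in [('handle end L',198,119,.07),('handle end R',215,119,.07),('back L corner',161,181,.034),('back R',236,206,.034),('frontL',140,265,.034)]: print(n_,onz(W,x,y,z))
print('canister base',onz(W,297,297,.051),'sherd',onz(W,267,311,.005))
cr=np.hstack([cv2.resize(a[100:280,130:250],None,fx=3.2,fy=3.2,interpolation=3),cv2.resize(a[110:230,300:410],None,fx=3.3,fy=4.8,interpolation=3)])
cv2.imwrite('pics/c1.png',cr)
print(cr.shape)
```

```text
[320 132  47  61 730] [340.577 163.745]
axis yaw -2.485945565744701 mean [0.452 0.193] range -0.037763470583246375 0.03607767207843337 width 0.01696008232434578
end [0.425 0.17  0.007]
end [0.492 0.223 0.007]
tri near end (array([0.425, 0.171, 0.007]), [np.float64(1.6), np.float64(1.6)]) far (array([0.49 , 0.223, 0.007]), [np.float64(0.4), np.float64(0.4)])
handle end top (array([0.425, 0.048, 0.079]), [np.float64(3.1), np.float64(3.1)]) (array([0.429, 0.045, 0.065]), [np.float64(1.3), np.float64(1.3)])
handle end L [0.429 0.039 0.07 ]
handle end R [0.426 0.056 0.07 ]
back L corner [ 0.514 -0.014  0.034]
back R [0.529 0.078 0.034]
frontL [ 0.634 -0.038  0.034]
canister base [0.633 0.173 0.051] sherd [0.699 0.135 0.005]
(576, 747, 3)
```

View pics/c1.png

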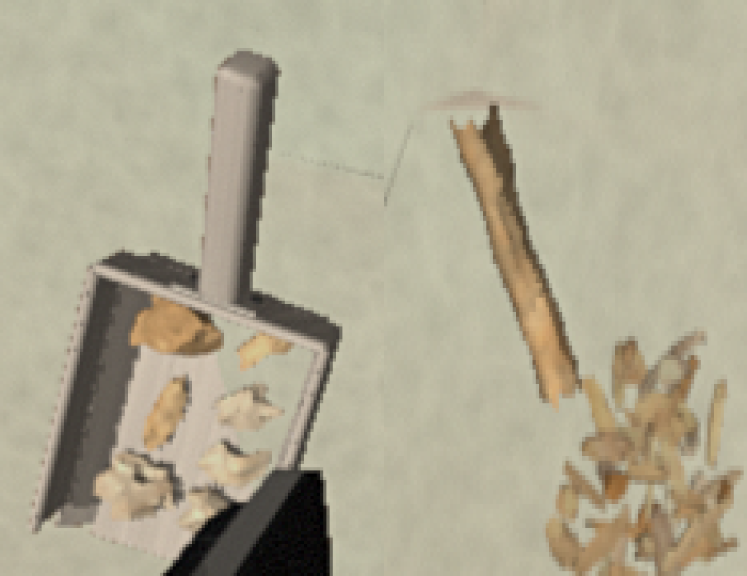

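```bash
python3 nudge.py '[[0.0267,0.0197,0,0,0.7],[0,0,0.04,-0.12,0.7],[0,0,0.04,-0.12,0.7],[0,0,0.04,-0.12,0.7],[0,0,0.04,-0.11,0.7],[0,0,0.04,0,0.7],[0,0,0.02,0,0.7],[0,0,0.006,0,0.7],[0,0,0,0,0],[0,0,0,0,0],[0,0,0,0,0],[0,0,0,0,0],[0,0,0,0,0],[0,0,0,0,0],[0,0,0,0,0]]' 40
```

```text
t: 5.65
eef_pos: [0.4419, 0.1844, 0.0067]
tool_rot: [0.001, -0.318, 0.948, -0.0]
contact_force: [0.2, -0.4, 4.4]
gripper_width: 0.166
grasp_force: 37.7
```

```bash
python3 nudge.py '[[0,0,-0.03,0,0],[0,0,-0.05,0,0],[0,0,-0.05,0,0],[0.0242,-0.0374,-0.02,0,0],[0.0242,-0.0374,-0.02,0,0],[0.0242,-0.0374,-0.02,0,0],[0.0242,-0.0374,-0.02,0,0],[0.0242,-0.0374,0,0,0],[0.0242,-0.0374,0,0,0],[0.0242,-0.0374,0,0,0],[0.0242,-0.0374,0,0,0],[0.0242,-0.0374,0,0,0],[0,0,0,0.14,0],[0,0,0,0.14,0],[0,0,0,0.14,0],[0,0,0,0.14,0],[0,0,0,0.14,0],[0,0,0,0.14,0],[0,0,0,0.14,0],[0,0,0,0.12,0]]'
python3 - <<'E'
from h import *
np.set_printoptions(precision=3,suppress=True)
o=bot.get_obs(); a=bot.read_camera('wrist'); cv2.imwrite('pics/w2.png',a); np.save('w2.npy',np.r_[o['eef_pos'],o['tool_rot']])
print(o['t'],o['q'],rot(o['tool_rot']).as_matrix())
E
```

```text
t: 7.65
eef_pos: [0.47, -0.2156, 0.2162]
tool_rot: [0.001, 0.227, 0.974, -0.0]
contact_force: [0.7, -0.4, -1.1]
gripper_width: 0.165
grasp_force: 37.1
7.65 [ 0.989  0.339 -0.819  1.904  0.29   1.019  1.156] [[-0.897  0.443  0.001]
 [ 0.443  0.897 -0.001]
 [-0.001 -0.    -1.   ]]
```

View pics/w2.png

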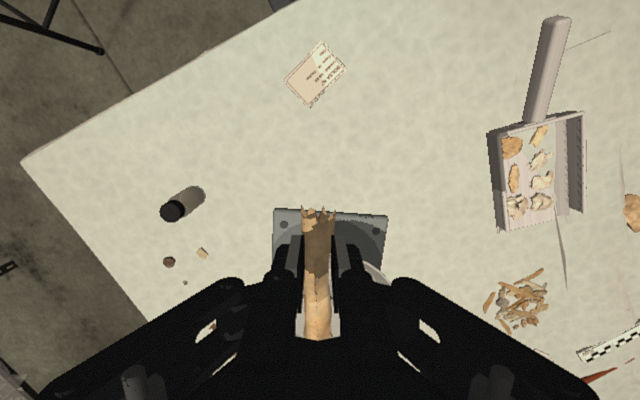

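Run:
```python
from h import *
np.set_printoptions(precision=4,suppress=True)
p=np.load('w2.npy'); W=cam('wrist',dict(eef_pos=p[:3],tool_rot=p[3:])); S=cam('scene');D=cam('side')
A=onz(W,273,209,.012);B=onz(W,387,214,.012); d=(B-A)[:2]; print('corners',A,B,np.linalg.norm(d),'yaw',np.arctan2(-d[0],d[1]))
sb=[onz(D,285,300,.012),onz(D,407,333,.012),onz(D,425,297,.012)]
loc=np.array([[-90,-75],[-90,75],[-90,-75],[180,-75],[180,75]])/1e3
wp=np.array([A[:2],B[:2]]+[q[:2] for q in sb])
def fit(l,w):
    lc,wc=l.mean(0),w.mean(0); H=(l-lc).T@(w-wc); y=np.arctan2(H[0,1]-H[1,0],H[0,0]+H[1,1]); Rm=np.array([[np.cos(y),-np.sin(y)],[np.sin(y),np.cos(y)]]); t=wc-Rm@lc; return t,y,np.linalg.norm((l@Rm.T+t)-w,axis=1)
print(fit(loc,wp)); print(fit(loc[:2],wp[:2]))
# pan rim ellipse in side/scene: find bright rim by extents; column foot in side
for K,n in((S,'scene'),(D,'side')):
    t,y,_=fit(loc,wp)
    print(n,'pan rim c',px(K,[*t,.099]),'col foot',px(K,[t[0]+.125*np.cos(y),t[1]+.125*np.sin(y),.012]),'col top',px(K,[t[0]+.125*np.cos(y),t[1]+.125*np.sin(y),.346]),'bal foot',px(K,[*t,.25]))
# rim extents in side
ext=[px(D,[t[0]+.08*np.cos(a),t[1]+.08*np.sin(a),.099]) for a in np.linspace(0,6.28,60)]; e=np.array(ext);print('side rim u',e[:,0].min(),e[:,0].max(),'v',e[:,1].min(),e[:,1].max())
e=np.array([px(S,[t[0]+.08*np.cos(a),t[1]+.08*np.sin(a),.099]) for a in np.linspace(0,6.28,60)]);print('scene rim u',e[:,0].min(),e[:,0].max(),'v',e[:,1].min(),e[:,1].max())
a=cv2.imread('pics/side0.png')[135:345,275:435];b=cv2.imread('pics/scene0.png')[80:240,290:390]
cv2.imwrite('pics/c2.png',np.hstack([cv2.resize(a,(427,560),interpolation=3),cv2.resize(b,(350,560),interpolation=3)]))
```

```text
corners [ 0.4879 -0.2868  0.012 ] [ 0.5581 -0.1595  0.012 ] 0.14531440605235907 yaw -0.5040303935058187
(array([ 0.6024, -0.2667]), np.float64(-0.5165941819305246), array([0.0011, 0.0039, 0.0083, 0.0107, 0.0131]))
(array([ 0.6018, -0.2666]), np.float64(-0.5040303935058187), array([0.0023, 0.0023]))
scene pan rim c (np.float64(344.2985657019223), np.float64(183.7976055270776)) col foot (np.float64(326.16258343149275), np.float64(188.15359519023852)) col top (np.float64(325.56241466554377), np.float64(91.30267451396588)) bal foot (np.float64(345.3305810551172), np.float64(138.193051084542))
side pan rim c (np.float64(334.9191053595985), np.float64(256.42323758280816)) col foot (np.float64(391.3934610562754), np.float64(306.94455726119975)) col top (np.float64(397.65830728101145), np.float64(147.55269821146496)) bal foot (np.float64(333.96828435452977), np.float64(188.31060135375088))
side rim u 296.2271947814753 373.8234047498431 v 238.5077391171181 277.32868590758983
scene rim u 317.7611049966535 371.0207029810011 v 170.42397940845967 198.65152676621673
```

View pics/c2.png

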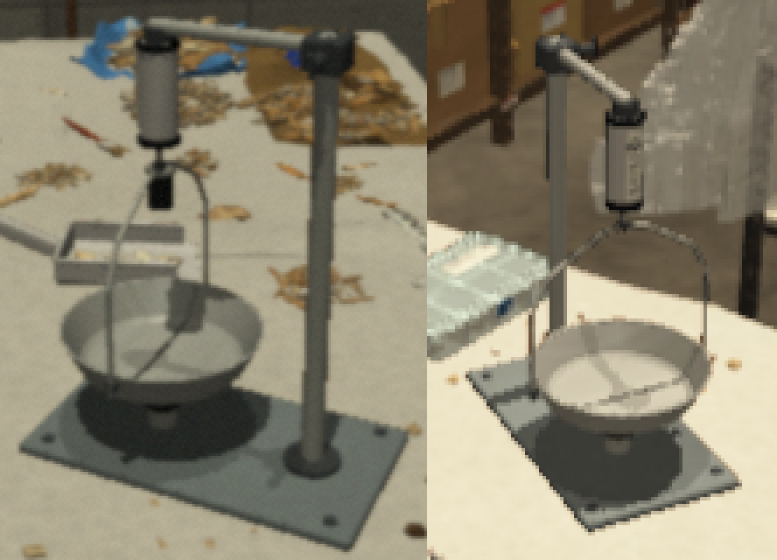

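```bash
python3 nudge.py '[[0.02,0,0.045,0,0],[0.02,0,0.045,0,0],[0,0,0.045,0,0],[0,0,0.045,0,0],[0,0,0.02,0,0],[0,0,0.009,0,0],[0,0,0,0,0.4],[0,0,0,0,0.4],[0,0,0,0,0.4],[0.014,0,0,0,0.4],[0,0,0,0,0],[0,0,0,0,0],[0,0,0,0,0],[0,0,0,0,0],[0,0,0,0,0],[0,0,-0.03,0,0],[0,0,-0.05,0,0],[0,0,-0.05,0,0],[0,0,-0.05,0,0],[0,0,0,0,0]]' 40
python3 - <<'E'
from h import *
o=bot.get_obs(); a=bot.read_camera('wrist'); s=bot.read_camera('side'); np.save('w3.npy',np.r_[o['eef_pos'],o['tool_rot']])
cv2.imwrite('pics/w3.png',np.hstack([a[120:400,170:470],cv2.resize(s[170:350,180:420],None,fx=1.5556,fy=1.5556)]))
E
```

```text
t: 9.7
eef_pos: [0.4262, -0.1933, 0.1929]
tool_rot: [0.006, 0.224, 0.974, -0.002]
contact_force: [0.3, 0.2, 0.2]
gripper_width: 0.16
grasp_force: 36.8
```

View pics/w3.png

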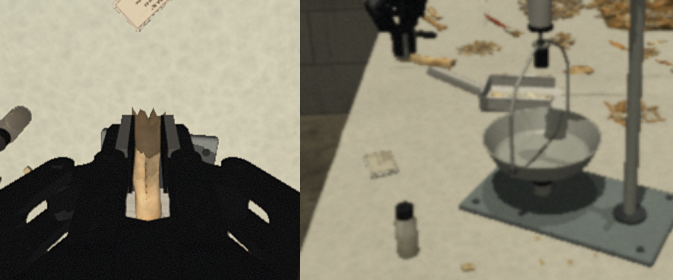

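```bash
python3 nudge.py '[[0,0,0.04,0,0],[-0.034,0.003,0,0,0],[-0.034,0.003,0,0,0],[-0.034,0.003,0,0,0],[-0.032,0.004,0,0,0],[0,0,0.02,0,0],[0,0,0,0,0]]'
python3 - <<'E'
from h import *
o=bot.get_obs(); a=bot.read_camera('scene'); s=bot.read_camera('side')
c=np.array([.603,-.268]);X=np.array([.878,-.479]);Y=np.array([.479,.878]);d=o['eef_pos'][:2]-c;print('pan frame',d@X,d@Y,o['eef_pos'])
cv2.imwrite('pics/w4.png',np.hstack([cv2.resize(s[130:310,250:410],None,fx=2.5,fy=2.5),cv2.resize(a[80:230,290:410],None,fx=3,fy=3)]))
E
```

```text
t: 10.5
eef_pos: [0.5456, -0.2383, 0.1219]
tool_rot: [-0.004, 0.224, 0.975, 0.001]
contact_force: [-1.9, -0.2, -1.5]
gripper_width: 0.161
grasp_force: 36.9
pan frame -0.06464667075019197 -0.00140001552493986 [ 0.54558827 -0.23827312  0.12194033]
```

View pics/w4.png

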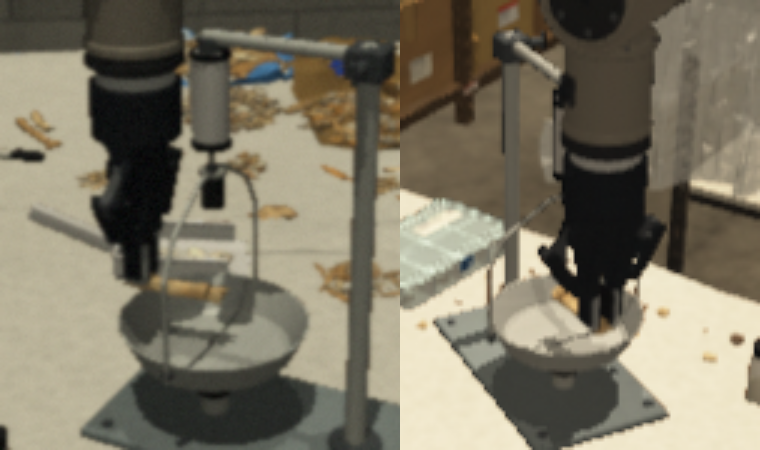

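```bash
python3 nudge.py '[[-0.002,0,0.008,0,0],[0,0,0.008,0,0],[0,0,0.006,0,0],[0,0,0.004,0,0],[0,0,0,0,0]]'
python3 - <<'E'
from h import *
s=bot.read_camera('side')
cv2.imwrite('pics/w5.png',cv2.resize(s[190:310,270:390],None,fx=4,fy=4))
E
```

```text
t: 11.1
eef_pos: [0.5491, -0.24, 0.0998]
tool_rot: [-0.0, 0.225, 0.974, 0.0]
contact_force: [-0.0, 0.8, 0.3]
gripper_width: 0.161
grasp_force: 36.9
```

View pics/w5.png

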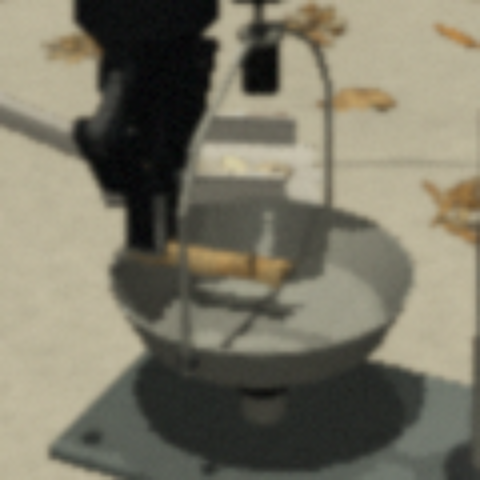

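```bash
python3 nudge.py '[[0,0,0.004,0,0],[0,0,0.004,0,0],[0,0,0,0,0]]'
cat > look.py <<'E'
from h import *
import sys
# pan sink: rim bottom/top; bone blob orange pixels in pan region (side view)
s=bot.read_camera('side'); cv2.imwrite('pics/last_side.png',s)
h=cv2.cvtColor(s,cv2.COLOR_BGR2HSV)
m=((h[...,0]<25)&(h[...,1]>85)&(h[...,2]>70)).astype(np.uint8); r=np.zeros_like(m); r[235:290,292:378]=m[235:290,292:378]
n,l,st,c=cv2.connectedComponentsWithStats(r)
for i in range(1,n):
    if st[i,4]>8: print('blob',st[i],c[i].round(1))
E
python3 look.py
```

```text
t: 11.45
eef_pos: [0.5499, -0.24, 0.0921]
tool_rot: [0.0, 0.224, 0.974, 0.0]
contact_force: [0.8, -1.1, 1.1]
gripper_width: 0.161
grasp_force: 36.9
blob [305 253  10   6  24] [311.5 256.4]
blob [317 254  26  11 158] [328.8 258.9]
```

```bash
python3 nudge.py '[[0,0,0.002,0,0],[0,0,0,0,0.19],[0,0,0,0,0.22],[0,0,0,0,0.26],[0,0,0,0,0.26],[0,0,0,0,0.26]]'; python3 look.py
```

```text
t: 12.1
eef_pos: [0.5493, -0.2399, 0.0902]
tool_rot: [-0.0, 0.224, 0.974, -0.0]
contact_force: [-0.7, -0.0, -0.9]
gripper_width: 0.261
grasp_force: 0.0
blob [305 257  10   7  44] [310.6 260. ]
blob [317 259  27  16 179] [329.3 266.7]
```

```bash
python3 nudge.py '[[0,0,-0.01,0,0.27],[0,0,-0.02,0,0.27],[0,0,-0.03,0,0.27],[0.03,0,-0.02,0,0.27],[0.04,0,-0.02,0,0.27],[0,0,0,0,0.27]]'; python3 look.py
python3 - <<'E'
from h import *
o=bot.get_obs()
W=cam('wrist',o);a=bot.read_camera('wrist'); cv2.imwrite('pics/w6.png',a);np.save('w6.npy',np.r_[o['eef_pos'],o['tool_rot']])
D=cam('side');c=np.array([.603,-.268]);X=np.array([.878,-.479]);Y=np.array([.479,.878])
s=cv2.imread('pics/last_side.png').astype(int);s0=cv2.imread('pics/side0.png').astype(int)
# vertical grey profile through the rim front, column u=345
# pan sink by matching patch of pan front outer wall between frames
t=cv2.cvtColor(s0.astype(np.uint8),cv2.COLOR_BGR2GRAY); g=cv2.cvtColor(s.astype(np.uint8),cv2.COLOR_BGR2GRAY)
p=t[268:296,325:372]; m=cv2.matchTemplate(g[262:315,325:372],p,cv2.TM_CCOEFF_NORMED)[:,0]; print('shift px',np.argmax(m)-6,m.max().round(3),m.round(2)); 
print('mm/px',[px(D,[*c,z]) for z in(.09,.10)])
for z in (.069,.059):
  for xx in(-.08,-.06,0,.03): print(z,xx,px(D,[*(c+xx*X),z+.006]))
E
```

```text
t: 12.75
eef_pos: [0.4843, -0.2074, 0.193]
tool_rot: [0.0, 0.223, 0.975, -0.001]
contact_force: [0.6, -0.1, 1.0]
gripper_width: 0.275
grasp_force: 0.0
blob [305 255  10   9  66] [310.2 259. ]
blob [317 259  27  16 172] [329.5 266.9]
shift px 3 0.913 [ 0.49  0.55  0.59  0.64  0.69  0.74  0.8   0.85  0.89  0.91  0.89  0.83
  0.75  0.68  0.61  0.55  0.49  0.42  0.3   0.14 -0.03 -0.14 -0.22 -0.29
 -0.35 -0.41]
mm/px [(np.float64(335.3134613697549), np.float64(260.52880899106316)), (np.float64(335.2556061978911), np.float64(256.29073785368956))]
0.069 -0.08 (np.float64(301.50632447124315), np.float64(259.1141789621312))
0.069 -0.06 (np.float64(309.76893035935166), np.float64(260.9939344622174))
0.069 0 (np.float64(335.39941129531934), np.float64(266.8249081479621))
0.069 0.03 (np.float64(348.71109214021726), np.float64(269.853335937263))
0.059 -0.08 (np.float64(301.68658009948143), np.float64(263.16379649745664))
0.059 -0.06 (np.float64(309.9198605417635), np.float64(265.0699777278753))
0.059 0 (np.float64(335.456163455331), np.float64(270.9821802393003))
0.059 0.03 (np.float64(348.7170153905662), np.float64(274.0523522364173))
```

```bash
python3 nudge.py '[[0.0216,0.0357,0,0,0.6],[0.0216,0.0357,0,0,0.6],[0.0216,0.0357,0,0,0.6],[0.0216,0.0357,0,0,0.6],[0.0216,0.0357,0,0,0.6],[0.0216,0.0357,0,-0.14,0.6],[0,0,0,-0.147,0.6],[0,0,0,0,0.6]]'
python3 - <<'E'
from h import *
np.set_printoptions(precision=4,suppress=True)
o=bot.get_obs();W=cam('wrist',o);a=bot.read_camera('wrist');cv2.imwrite('pics/w7.png',a);np.save('w7.npy',np.r_[o['eef_pos'],o['tool_rot']])
s=bot.read_camera('scene'); cv2.imwrite('pics/s7.png',s)
print(o['q'],rot(o['tool_rot']).as_matrix())
X=np.array([.987,-.162])
for n,l,z in[('end',-.165,.07),('grip',-.129,.058),('back',-.066,.034)]:
    g=np.array([.461,.042]); print(n,px(W,[*(g+(l+.129)*X),z]))
h=cv2.cvtColor(a,cv2.COLOR_BGR2HSV); 
u0,v0=map(int,px(W,[.461,.042,.058]))
for v in range(v0-60,v0+60,12):
    if 0<=v<400: print(v,' '.join(f"{x}" for x in cv2.cvtColor(a,cv2.COLOR_BGR2GRAY)[v,u0-44:u0+44:4]),'| sat',h[v,u0-44:u0+44:8,1])
p=np.load('w2.npy');W2=cam('wrist',dict(eef_pos=p[:3],tool_rot=p[3:])); print('w2',onz(W2,556,17,.07),onz(W2,488,132,.034),onz(W2,583,112,.034))
E
```

```text
t: 13.65
eef_pos: [0.4644, 0.0414, 0.1902]
tool_rot: [-0.0, 0.081, 0.997, 0.001]
contact_force: [0.1, -1.0, 0.4]
gripper_width: 0.603
grasp_force: 0.0
[ 0.633   0.3312 -0.9971  2.0321  0.3401  0.9526  0.8685] [[-0.9869  0.1611  0.    ]
 [ 0.1611  0.9869  0.0014]
 [ 0.0002  0.0014 -1.    ]]
end (np.float64(316.54138079391174), np.float64(149.0921507764277))
grip (np.float64(316.51405957422224), np.float64(184.35370481199183))
back (np.float64(316.47750101895315), np.float64(233.4056727342465))
124 194 195 196 192 196 189 192 192 191 190 184 191 195 193 192 191 192 190 196 195 189 184 | sat [34 32 31 31 31 29 31 33 33 29 32]
136 194 189 194 193 190 190 190 192 193 192 190 191 195 195 194 194 196 199 195 198 196 194 | sat [32 31 33 33 30 32 31 31 31 31 32]
148 194 192 192 196 190 188 192 195 196 194 103 102 116 195 190 194 196 191 190 190 194 192 | sat [31 31 29 31 32 54 40 30 29 33 31]
160 200 190 195 197 196 194 194 189 193 153 160 161 146 196 186 189 196 197 197 196 198 195 | sat [31 30 31 31 34 39 39 31 31 32 34]
172 193 195 195 191 197 196 194 195 199 153 155 153 137 200 197 192 194 198 197 193 193 192 | sat [34 30 32 28 32 39 40 29 31 32 31]
184 197 195 196 194 196 194 193 193 194 150 154 153 130 199 195 188 191 192 190 190 190 192 | sat [33 33 32 31 30 36 39 37 37 35 38]
196 196 192 189 192 193 192 195 196 198 149 152 144 76 197 193 193 190 190 194 191 193 191 | sat [33 33 34 33 32 40 41 36 35 37 37]
208 196 199 201 198 194 197 197 193 198 149 153 148 76 192 194 193 189 194 192 192 196 195 | sat [32 31 32 33 34 41 38 35 34 36 35]
220 196 199 196 194 194 191 192 201 196 166 179 175 121 192 191 196 193 192 191 192 192 193 | sat [33 32 33 35 33 39 40 34 32 35 35]
232 196 87 87 81 75 74 74 158 157 150 190 182 141 133 121 79 73 73 79 75 72 197 | sat [34 34 36 39 38 39 34 41 39 37 34]
w2 [0.4271 0.0397 0.07  ] [ 0.5085 -0.0249  0.034 ] [0.5332 0.073  0.034 ]
```

```bash
python3 nudge.py '[[0.0034,-0.001,0.04,0,0.6],[0,0,0.04,0,0.6],[0,0,0.04,0,0.6],[0,0,0.025,0,0.6],[0,0,0.016,0,0.6],[0,0,0,0,0.6],[0,0,0,0,0],[0,0,0,0,0],[0,0,0,0,0],[0,0,0,0,0],[0,0,0,0,0],[0,0,0,0,0]]' 120; python3 -c "
from h import *
o=bot.get_obs();print(o['torque'].round(2),o['contact_force'].round(1),o['q'].round(2))"
```

```text
t: 14.95
eef_pos: [0.461, 0.0392, 0.0302]
tool_rot: [0.001, 0.083, 0.997, -0.0]
contact_force: [-1.3, -1.2, 7.0]
gripper_width: 0.166
grasp_force: 117.0
[-0.47 -0.09 -0.16] [-1.3 -1.2  7. ] [ 0.41  0.57 -0.77  2.16  0.67  0.66  0.57]
```

```bash
cat > prof.py <<'E'
from h import *
import sys
o=bot.get_obs();a=bot.read_camera('wrist');cv2.imwrite(f'pics/p_{sys.argv[1]}.png',a)
g=cv2.cvtColor(a,cv2.COLOR_BGR2GRAY)
print(o['t'],o['eef_pos'].round(4),'tq',o['torque'].round(2),'F',o['contact_force'].round(1),'grip',round(float(o['grasp_force']),1))
print(' '.join(map(str,np.median(g[120:352:4,311:319],axis=1).astype(int))))
# predicted rows (tool frame) of scoop features for pitch phi
f,cx,cy,_=cam('side'); c=bot.camera_info('wrist');f=200/np.tan(np.radians(c['vertical_fov'])/2);Hi=np.linalg.inv(c['hand_eye'])
def row(xl,zl,phi,y=0):
    v=np.array([xl+.129,zl-.048]); r=np.array([[np.cos(phi),np.sin(phi)],[-np.sin(phi),np.cos(phi)]])@v
    p=Hi@np.array([-r[0],y,-.019-r[1],1]); return round(c['cx']+f*p[0]/-p[2]),round(c['cy']-f*p[1]/-p[2])
for d in(0,10,20,30,45,60): print(d,'handle end top',row(-.161,.072,np.radians(d)),'back top',row(-.066,.034,np.radians(d)),'back top corners',row(-.066,.034,np.radians(d),.0465),'lip',row(.072,.003,np.radians(d)),'lip corner',row(.072,.003,np.radians(d),.035))
E
python3 prof.py a; python3 nudge.py '[[0,0,-0.005,0,0],[0,0,-0.01,0,0],[0,0,-0.01,0,0],[0,0,0,0,0],[0,0,0,0,0]]' | head -2; python3 prof.py b
```

```text
14.95 [0.461  0.0392 0.0302] tq [-0.47 -0.09 -0.16] F [-1.3 -1.2  7. ] grip 117.0
188 190 186 185 184 182 179 180 180 181 182 185 187 189 191 188 187 185 186 188 191 74 81 81 78 81 83 88 92 87 83 83 82 83 83 83 82 82 80 83 82 82 82 81 80 82 81 112 147 148 147 147 172 171 171 61 13 13
0 handle end top (316, 228) back top (316, 351) back top corners (395, 351) lip (316, 454) lip corner (358, 454)
10 handle end top (316, 246) back top (316, 333) back top corners (391, 333) lip (316, 404) lip corner (354, 404)
20 handle end top (316, 265) back top (316, 315) back top corners (388, 315) lip (317, 362) lip corner (351, 362)
30 handle end top (316, 286) back top (316, 297) back top corners (385, 297) lip (317, 324) lip corner (348, 324)
45 handle end top (316, 316) back top (316, 272) back top corners (383, 272) lip (317, 274) lip corner (347, 274)
60 handle end top (316, 341) back top (316, 247) back top corners (382, 247) lip (317, 228) lip corner (346, 228)
t: 15.5
eef_pos: [0.4604, 0.0395, 0.0547]
15.5 [0.4604 0.0395 0.0547] tq [0.04 0.21 0.05] F [-0.5  0.1 -1.9] grip 117.0
190 188 186 
[... 172 characters left out ...]
 171 171 60 15 15
0 handle end top (316, 228) back top (316, 351) back top corners (395, 351) lip (316, 454) lip corner (358, 454)
10 handle end top (316, 246) back top (316, 333) back top corners (391, 333) lip (316, 404) lip corner (354, 404)
20 handle end top (316, 265) back top (316, 315) back top corners (388, 315) lip (317, 362) lip corner (351, 362)
30 handle end top (316, 286) back top (316, 297) back top corners (385, 297) lip (317, 324) lip corner (348, 324)
45 handle end top (316, 316) back top (316, 272) back top corners (383, 272) lip (317, 274) lip corner (347, 274)
60 handle end top (316, 341) back top (316, 247) back top corners (382, 247) lip (317, 228) lip corner (346, 228)
```

```bash
sed -i 's/^for d in.*$//' prof.py; python3 nudge.py '[[0,0,-0.02,0,0],[0,0,-0.035,0,0],[0,0,-0.035,0,0],[0,0,-0.035,0,0],[0,0,-0.02,0,0],[0,0,0,0,0]]' 100|head -2; python3 prof.py c; python3 nudge.py '[[0,0,0,0,0],[0,0,0,0,0]]' 60|head -1; python3 prof.py d;  python3 nudge.py '[[0,0,0,0,0],[0,0,0,0,0]]' 40|head -1; python3 prof.py e
```

```text
t: 16.15
eef_pos: [0.4617, 0.0399, 0.2014]
16.15 [0.4617 0.0399 0.2014] tq [ 0.02  0.27 -0.06] F [ 0.3 -0.5 -3.1] grip 117.2
195 190 189 190 194 199 198 195 199 200 198 200 201 200 201 199 194 192 198 195 195 105 121 123 122 126 130 150 182 177 160 160 160 160 156 84 88 86 86 86 86 86 85 86 85 85 84 97 156 153 154 154 181 180 181 64 16 15
t: 16.4
16.4 [0.4591 0.0393 0.1978] tq [ 0.01  0.24 -0.03] F [-0.8  0.9 -1.9] grip 117.1
196 193 191 188 191 194 198 198 195 197 197 196 199 199 201 201 199 194 192 197 195 104 121 122 122 126 129 151 181 176 158 159 157 159 133 87 86 85 86 86 85 85 85 85 84 84 84 84 155 153 154 153 153 179 180 64 14 14
t: 16.65
16.65 [0.4599 0.0397 0.1988] tq [0.05 0.22 0.01] F [-0.5  0.1 -2. ] grip 117.1
196 193 189 189 192 195 199 197 197 198 197 197 201 200 200 201 197 192 193 198 194 104 121 122 121 125 130 152 182 176 159 159 159 159 159 85 86 86 86 86 86 86 86 85 85 85 84 110 152 152 154 153 161 178 180 63 15 12
```

```bash
python3 nudge.py '[[0,0,0,0,0.14]]' 30|tail -2; python3 prof.py f;python3 nudge.py '[[0,0,0,0,0.155]]' 30|tail -2; python3 prof.py g
```

```text
gripper_width: 0.166
grasp_force: 117.2
16.8 [0.4601 0.0397 0.1992] tq [-0.01  0.24  0.01] F [ 0.3 -0.2 -1.5] grip 117.2
195 194 189 189 192 197 200 197 196 198 197 198 200 200 200 199 196 192 194 197 194 104 121 123 121 126 130 151 182 177 159 160 159 160 162 86 86 86 86 86 85 85 85 85 86 85 84 116 153 153 154 154 162 179 179 63 13 13
gripper_width: 0.167
grasp_force: 117.1
16.95 [0.4602 0.0396 0.1993] tq [-0.01  0.24  0.04] F [-0.1 -0.1 -2.5] grip 117.1
195 194 190 189 192 196 200 196 198 198 197 198 201 200 201 201 196 193 194 199 194 104 120 123 121 125 129 151 183 177 159 159 159 159 161 86 86 86 86 85 86 86 86 85 85 83 84 114 154 154 154 153 163 180 180 64 14 14
```

```bash
python3 nudge.py '[[0,0,0.04,0,0.1],[0,0,0.045,0,0.1],[0,0,0.045,0,0.1],[0,0,0.025,0,0.1],[0,0,0.014,0,0.1],[0,0,0,0,0.1],[0,0,0,0,0.25],[0,0,0,0,0.25],[0,0,0,0,0.1],[0,0,0,0,0.1],[0,0,0,0,0.1]]' 20|tail -5; python3 prof.py h; python3 nudge.py '[[0,0,-0.01,0,0.1],[0,0,-0.01,0,0.1],[0,0,0,0,0.1],[0,0,0,0,0.1]]'|tail -2; python3 prof.py i
```

```text
eef_pos: [0.4613, 0.0397, 0.031]
tool_rot: [0.001, 0.083, 0.997, 0.0]
contact_force: [0.3, 0.3, 3.7]
gripper_width: 0.18
grasp_force: 24.2
18.1 [0.4613 0.0397 0.031 ] tq [-0.05 -0.4  -0.06] F [0.3 0.3 3.7] grip 24.2
190 190 187 186 184 182 181 182 182 181 183 186 187 190 191 187 186 185 188 188 191 73 82 81 78 81 82 87 91 88 83 84 83 82 83 83 82 82 82 82 82 82 81 81 81 79 81 110 149 147 147 148 172 172 172 60 12 13
gripper_width: 0.184
grasp_force: 23.5
18.55 [0.4601 0.0393 0.0505] tq [0.08 0.24 0.03] F [-0.1 -0.3 -2.6] grip 23.5
189 190 187 185 184 181 180 181 181 183 184 188 191 190 188 186 188 188 189 189 190 71 80 81 79 81 81 86 91 88 82 83 83 83 82 83 82 83 83 82 82 82 81 82 80 80 80 147 147 147 147 146 172 171 172 60 8 13
```

```bash
python3 nudge.py '[[0,0,0.01,0,0.1],[0,0,0.003,0,0.1],[0,0,0,0,0.185]]'|tail -3;python3 nudge.py '[[0,0,0,0,0.187]]'|tail -2;python3 nudge.py '[[0,0,0,0,0.19]]'|tail -2; python3 prof.py j
```

```text
contact_force: [-0.3, -0.1, -2.0]
gripper_width: 0.187
grasp_force: 10.2
gripper_width: 0.188
grasp_force: 2.3
gripper_width: 0.188
grasp_force: 0.2
19.1 [0.4605 0.0397 0.0374] tq [-0.07  0.06 -0.  ] F [ 0.1 -0.7 -1.1] grip 0.2
190 191 188 185 184 182 179 181 182 182 184 186 189 191 190 188 187 186 193 79 82 79 80 82 86 92 89 83 83 83 84 83 83 83 83 82 82 83 82 81 83 81 81 82 80 150 148 148 147 157 173 172 173 174 174 58 14 14
```

```bash
python3 nudge.py '[[0,0,0.0065,0,0.2],[0,0,0,0,0],[0,0,0,0,0],[0,0,0,0,0],[0,0,0,0,0],[0,0,-0.03,0,0],[0,0,-0.045,0,0],[0,0,-0.045,0.085,0],[0,0,-0.045,0.085,0],[0,0,-0.045,0.085,0],[0,0,-0.01,0.08,0],[-0.0125,-0.0404,0,0,0],[-0.0125,-0.0404,0,0,0],[-0.0125,-0.0404,0,0,0],[-0.0125,-0.0404,0,0,0],[-0.0125,-0.0404,0,0,0],[0,0,0,0,0]]' 60; python3 prof.py k
```

```text
t: 20.85
eef_pos: [0.4149, -0.1734, 0.2496]
tool_rot: [-0.002, 0.252, 0.968, -0.001]
contact_force: [-0.1, -0.5, -2.4]
gripper_width: 0.174
grasp_force: 59.0
20.85 [ 0.4149 -0.1734  0.2496] tq [0.18 0.24 0.02] F [-0.1 -0.5 -2.4] grip 59.0
188 209 195 187 179 190 184 208 209 211 207 209 211 204 207 208 209 211 207 183 117 120 121 124 127 138 168 190 177 172 91 94 91 91 92 91 91 90 90 91 89 90 90 90 88 168 166 166 166 184 192 193 192 193 193 70 15 17
```

```bash
python3 nudge.py '[[0,0,0,0,0.184]]' 20|tail -2;python3 prof.py l; python3 nudge.py '[[0,0,0,0,0.185]]'|tail -2; python3 prof.py m
```

```text
gripper_width: 0.183
grasp_force: 14.2
21.0 [ 0.4174 -0.1669  0.2503] tq [ 0.1   0.12 -0.01] F [ 0.1  0.4 -2.7] grip 14.2
186 178 180 173 184 203 208 208 210 211 209 206 207 208 205 202 207 206 206 212 114 121 124 123 126 131 149 183 187 170 91 92 91 91 90 90 91 90 90 89 88 89 89 88 88 164 163 162 162 191 189 190 189 190 191 71 13 16
gripper_width: 0.187
grasp_force: 10.6
21.15 [ 0.4184 -0.1662  0.2508] tq [ 0.04  0.04 -0.01] F [ 0.4  0.  -2.8] grip 10.6
189 184 186 168 191 193 206 206 207 209 206 204 207 205 201 198 206 204 205 206 207 209 205 205 88 135 147 150 151 147 131 91 94 95 95 93 85 83 84 84 82 83 80 143 141 163 180 199 197 198 198 135 196 194 188 57 13 16
```

```bash
python3 nudge.py '[[0,0,0,0,0]]' 60|tail -2;python3 prof.py n
python3 - <<'E'
from h import *
# side and scene: lip location: bright/grey scoop; print extents of grey low-sat region difference vs start
o=bot.get_obs();D=cam('side');S=cam('scene')
g=o['eef_pos']+[0,0,.019];X=np.array([.873,-.488])
for d in(0,10,20,30,40):
    p=np.radians(d); r=[.201*np.cos(p)-.045*np.sin(p),-.201*np.sin(p)-.045*np.cos(p)]
    Pt=[g[0]+r[0]*X[0],g[1]+r[0]*X[1],g[2]+r[1]]; Y=np.array([.488,.873])
    L=[Pt[0]-.035*Y[0],Pt[1]-.035*Y[1],Pt[2]]; print(d,np.round(Pt,3),'side corner',np.round(px(D,L)),'scene lip',np.round(px(S,Pt)))
s=cv2.imread('pics/last_side.png').astype(int);n=bot.read_camera('side');cv2.imwrite('pics/side_n.png',n)
df=(np.abs(n.astype(int)-s).sum(2)>40).astype(np.uint8); df=cv2.medianBlur(df*255,5)
for v in range(150,300,6):
    u=np.where(df[v,:400])[0]; print(v,u.min() if len(u) else '',u.max() if len(u) else '',end='; ')
E
```

```text
gripper_width: 0.178
grasp_force: 59.0
21.3 [ 0.4179 -0.1666  0.2506] tq [ 0.09  0.12 -0.05] F [ 0.6  0.1 -1.7] grip 59.0
186 176 178 168 183 192 206 206 208 209 206 203 206 205 201 200 204 205 204 206 208 208 206 204 200 202 203 205 210 107 140 96 98 99 100 97 98 99 100 103 99 92 155 147 142 208 183 187 161 150 143 166 155 149 155 60 16 15
0 [ 0.594 -0.265  0.225] side corner [322. 207.] scene lip [347. 147.]
10 [ 0.584 -0.26   0.19 ] side corner [317. 222.] scene lip [349. 160.]
20 [ 0.57  -0.252  0.159] side corner [310. 235.] scene lip [352. 172.]
30 [ 0.55  -0.241  0.13 ] side corner [301. 246.] scene lip [355. 184.]
40 [ 0.527 -0.228  0.106] side corner [290. 253.] scene lip [359. 195.]
150 41 287; 156 44 293; 162 46 292; 168 234 291; 174 81 290; 180 243 287; 186 246 284; 192 250 284; 198 249 287; 204 244 293; 210 246 299; 216 253 306; 222 150 344; 228 153 345; 234 155 341; 240 126 342; 246 145 309; 252 292 309; 258 51 304; 264 54 132; 270 50 237; 276 42 139; 282 64 305; 288  ; 294  ;
```

```bash
python3 nudge.py '[[-0.015,0,0,0,0],[-0.015,0,0,0,0],[-0.015,0,0,0,0],[0,0,0,0,0]]'|head -2
cat > ang.py <<'E'
from h import *
o=bot.get_obs();D=cam('side');S=cam('scene')
c=np.array([.603,-.268]);X=np.array([.878,-.479]);Y=np.array([.479,.878])
a=bot.read_camera('wrist');n=bot.read_camera('side');s=bot.read_camera('scene');cv2.imwrite('pics/A_w.png',a);cv2.imwrite('pics/A_d.png',n);cv2.imwrite('pics/A_s.png',s)
g=cv2.cvtColor(a,cv2.COLOR_BGR2GRAY);col=np.median(g[:,311:319],axis=1); e=np.argmax(np.abs(np.diff(col[180:300])))+180
C=bot.camera_info('wrist');f=200/np.tan(np.radians(C['vertical_fov'])/2);Hi=np.linalg.inv(C['hand_eye'])
def row(xl,zl,phi):
    x,z=xl+.129,zl-.048; r=(x*np.cos(phi)+z*np.sin(phi),-x*np.sin(phi)+z*np.cos(phi)); p=Hi@np.array([-r[0],0,-.019-r[1],1]); return C['cy']-f*p[1]/-p[2]
print('edge v',e,'model',[(d,round(row(-.169,.054,np.radians(d)))) for d in range(-5,70,10)])
d=o['eef_pos'][:2]-c; print('tool pan x,y',(d@X).round(4),(d@Y).round(4),'z',o['eef_pos'][2].round(4),'F',o['contact_force'].round(1))
def blobs(img,box,lab):
    h=cv2.cvtColor(img,cv2.COLOR_BGR2HSV);m=((h[...,0]<27)&(h[...,1]>60)&(h[...,2]>60)).astype(np.uint8);r=np.zeros_like(m);y0,y1,x0,x1=box;r[y0:y1,x0:x1]=m[y0:y1,x0:x1]
    q,l,st,ce=cv2.connectedComponentsWithStats(r); print(lab,[(tuple(int(k) for k in st[i]),) for i in range(1,q) if st[i,4]>6])
blobs(n,(200,295,290,378),'side'); blobs(s,(150,215,316,375),'scene')
E
python3 ang.py
```

```text
t: 21.8
eef_pos: [0.4591, -0.1899, 0.2509]
edge v 216 model [(-5, 191), (5, 198), (15, 208), (25, 222), (35, 239), (45, 259), (55, 280), (65, 301)]
tool pan x,y -0.1638 -0.0003 z 0.2509 F [-0.2  0.6 -2.9]
side [((305, 200, 5, 3, 9),), ((346, 200, 7, 3, 14),), ((350, 212, 19, 7, 98),), ((304, 231, 15, 12, 95),), ((375, 235, 3, 4, 8),), ((309, 244, 3, 4, 8),), ((320, 244, 12, 8, 68),), ((317, 257, 30, 25, 407),), ((306, 264, 10, 9, 60),), ((310, 276, 6, 8, 32),), ((317, 278, 7, 8, 40),)]
scene [((318, 150, 7, 3, 14),), ((330, 150, 41, 16, 415),), ((318, 167, 6, 15, 22),), ((346, 172, 4, 4, 11),), ((370, 180, 4, 4, 8),), ((334, 191, 30, 14, 199),), ((335, 202, 6, 3, 15),)]
```

```bash
python3 nudge.py '[[-0.015,0,-0.01,0,0],[-0.015,0,-0.01,0,0],[0,0,0,0,0],[0,0,0,0,0.185],[0,0,0,0,0.186],[0,0,0,0,0],[0,0,0,0,0]]' 60|tail -3; python3 prof.py q; python3 ang.py
```

```text
contact_force: [0.4, -0.1, -1.1]
gripper_width: 0.179
grasp_force: 58.4
22.65 [ 0.4833 -0.2034  0.2705] tq [ 0.07  0.07 -0.01] F [ 0.4 -0.1 -1.1] grip 58.4
200 199 204 203 203 205 206 205 207 208 202 200 203 204 204 202 202 205 199 82 121 88 63 63 65 73 102 89 84 107 139 96 97 99 99 97 97 100 99 102 98 93 137 156 147 109 108 106 108 113 152 70 72 70 70 29 15 15
edge v 194 model [(-5, 191), (5, 198), (15, 208), (25, 222), (35, 239), (45, 259), (55, 280), (65, 301)]
tool pan x,y -0.1359 -0.0006 z 0.2706 F [-0.1 -0.1 -1.9]
side [((346, 200, 8, 3, 15),), ((349, 212, 20, 7, 99),), ((375, 235, 3, 4, 9),), ((310, 261, 43, 31, 614),), ((307, 269, 9, 9, 56),)]
scene [((318, 150, 7, 3, 13),), ((330, 150, 36, 12, 258),), ((330, 159, 5, 6, 7),), ((319, 170, 6, 12, 19),), ((368, 175, 5, 9, 22),), ((353, 176, 4, 3, 10),), ((332, 183, 31, 24, 335),)]
```

```bash
python3 nudge.py '[[0,0,0,0,0.185],[0,0,0,0,0.187],[0,0,0,0,0.187]]' 60|tail -2; python3 prof.py r; python3 nudge.py '[[0,0,0,0,0],[0,0,0,0,0]]' 60|tail -2;  python3 prof.py s; python3 ang.py
```

```text
gripper_width: 0.186
grasp_force: 1.6
23.15 [ 0.484  -0.2037  0.2709] tq [ 0.01  0.04 -0.01] F [-0.6 -0.1 -1.3] grip 1.6
201 202 206 205 204 207 209 210 208 208 203 203 205 206 206 204 204 207 87 96 97 94 82 77 76 76 76 76 76 77 75 75 76 76 76 76 79 92 94 95 97 98 97 94 93 93 95 94 98 116 123 73 71 71 72 26 13 14
gripper_width: 0.175
grasp_force: 58.4
23.4 [ 0.4839 -0.2036  0.2708] tq [0.02 0.02 0.03] F [ 0.8  0.7 -1.3] grip 58.4
202 202 207 206 205 207 209 210 209 209 204 203 158 185 189 110 187 84 86 87 86 87 85 86 87 86 80 79 81 81 81 81 80 80 80 81 81 81 80 87 93 95 96 97 96 95 91 93 94 88 134 73 72 70 71 29 16 16
edge v 185 model [(-5, 191), (5, 198), (15, 208), (25, 222), (35, 239), (45, 259), (55, 280), (65, 301)]
tool pan x,y -0.1354 -0.0006 z 0.2708 F [ 0.4 -0.2 -1.9]
side [((290, 200, 20, 7, 88),), ((346, 200, 8, 3, 17),), ((350, 211, 19, 7, 98),), ((375, 235, 3, 4, 9),), ((307, 261, 41, 28, 627),), ((338, 286, 15, 6, 53),)]
scene [((318, 150, 7, 3, 13),), ((330, 150, 40, 16, 416),), ((319, 170, 6, 12, 19),), ((346, 172, 4, 4, 11),), ((353, 176, 3, 5, 10),), ((332, 183, 20, 25, 226),)]
```

```bash
python3 nudge.py '[[0,0,-0.008,0,0.185],[0,0,0,0,0.187],[0,0,0,0,0.187],[-0.01,0,0,0,0],[0,0,0,0,0],[0.012,0,-0.012,0,0],[-0.012,0,0.012,0,0],[0.012,0,-0.012,0,0],[-0.012,0,0.012,0,0],[0,0,0,0,0],[0,0,0,0,0]]' 60|tail -3; python3 prof.py t; python3 ang.py
```

```text
contact_force: [-0.0, 0.7, -1.3]
gripper_width: 0.174
grasp_force: 59.0
24.7 [ 0.4923 -0.2083  0.2784] tq [ 0.01 -0.02  0.01] F [-0.   0.7 -1.3] grip 59.0
206 205 205 206 210 208 210 209 205 203 205 207 135 185 189 114 186 83 85 85 85 86 87 85 85 85 81 80 80 81 80 80 81 81 80 80 80 82 80 86 94 96 95 97 97 94 91 93 93 82 72 71 71 41 55 26 16 15
edge v 185 model [(-5, 191), (5, 198), (15, 208), (25, 222), (35, 239), (45, 259), (55, 280), (65, 301)]
tool pan x,y -0.1257 -0.0005 z 0.2787 F [ 0.5 -0.2 -1.3]
side [((295, 200, 15, 7, 64),), ((346, 200, 7, 3, 15),), ((350, 212, 19, 6, 97),), ((375, 235, 3, 4, 9),), ((307, 261, 46, 31, 652),), ((310, 280, 6, 7, 28),)]
scene [((318, 150, 7, 3, 14),), ((330, 150, 38, 17, 402),), ((319, 170, 6, 12, 18),), ((346, 172, 4, 4, 11),), ((332, 183, 18, 25, 203),)]
```

```bash
python3 nudge.py '[[0.01,0,-0.03,0,0],[0.015,0,-0.03,0,0],[0.015,0.03,-0.01,0,0],[0,0.045,0,0,0],[0,0.045,0,0,0],[0,0.045,0,0,0],[0,0.03,0,0,0],[0,0,0,0,0]]' |head -3; python3 prof.py u
python3 - <<'E'
from h import *
D=cam('side');S=cam('scene')
for n,K in(('side',D),('scene',S)):
    a=bot.read_camera(n); cv2.imwrite(f'pics/B_{n}.png',a); b=cv2.imread(f'pics/{n}0.png')
    d=np.abs(a.astype(int)-b.astype(int)).sum(2); m=cv2.medianBlur((d>60).astype(np.uint8)*255,3)
    q,l,st,c=cv2.connectedComponentsWithStats(m)
    for i in range(1,q):
        if st[i,4]>10: print(n,st[i],c[i].round(0),onz(K,*c[i],0)[:2].round(3), a[l==i].mean(0).round(0),b[l==i].mean(0).round(0))
g=cv2.cvtColor(cv2.imread('pics/B_side.png'),6);t=cv2.cvtColor(cv2.imread('pics/side0.png'),6)
p=t[268:296,340:374]; m=cv2.matchTemplate(g[262:315,340:374],p,cv2.TM_CCOEFF_NORMED)[:,0]; print('shift px',np.argmax(m)-6,m.max())
E
```

```text
t: 25.7
eef_pos: [0.552, -0.0125, 0.3494]
tool_rot: [0.0, 0.244, 0.97, 0.002]
25.7 [ 0.552  -0.0125  0.3494] tq [-0.    0.04  0.01] F [-0.8  0.5 -1.1] grip 59.3
208 208 203 204 205 205 207 204 203 202 205 206 138 183 187 168 181 82 85 85 85 84 86 84 85 85 79 79 80 80 80 79 80 79 80 79 80 79 80 84 93 94 93 95 95 92 90 92 93 83 203 201 196 199 201 81 15 14
side [  64    0   36  130 1401] [81. 69.] [-1.892  4.331] [24. 29. 30.] [54. 62. 60.]
side [294   0  10  21 111] [299.  11.] [  1.099 147.986] [54. 67. 71.] [25. 35. 46.]
side [283  21  15   8  99] [290.  25.] [ 0.251 18.042] [16. 17. 17.] [42. 50. 52.]
side [302  21  16   8 110] [310.  24.] [ 1.013 18.218] [16. 18. 18.] [43. 51. 53.]
side [296  30   8   5  34] [299.  32.] [ 0.582 11.981] [63. 70. 71.] [27. 38. 47.]
side [  0  32  64  55 707] [22. 57.] [-3.569  6.273] [46. 52. 52.] [16. 18. 18.]
side [24 34 10  4 12] [28. 36.] [-7.433 13.764] [16. 16. 16.] [32. 40. 42.]
side [ 284   34   35   77 1784] [302.  67.] [0.571 3.963] [13. 13. 12.] [44. 53. 57.]
side [  34   91   35   80 1498] [ 50. 131.] [-0.794  1.376] [36. 43. 46.] [36. 4
[... 3569 characters left out ...]
 5   7  15] [575. 250.] [-0.021 -0.461] [106. 132. 148.] [ 73.  91. 103.]
scene [632 249   8   8  28] [636. 252.] [-0.155 -0.546] [110. 137. 155.] [114. 141. 159.]
scene [229 272  14  11 122] [235. 277.] [0.676 0.139] [ 86. 103. 112.] [147. 172. 184.]
scene [597 294  40  43 349] [615. 320.] [-0.133 -0.248] [ 53.  81. 100.] [49. 62. 72.]
scene [268 326  39  10 256] [287. 331.] [0.46  0.196] [198. 228. 237.] [129. 190. 223.]
scene [383 329  43  71 759] [403. 359.] [0.216 0.115] [39. 64. 96.] [19. 31. 45.]
scene [429 355  27  45 710] [444. 379.] [0.128 0.109] [114. 130. 140.] [202. 223. 232.]
scene [506 394   9   6  25] [510. 397.] [0.013 0.074] [70. 88. 99.] [49. 61. 69.]
shift px 11 0.5695824
```

```bash
python3 nudge.py '[[-0.0253,0.0405,0,0,0],[-0.0253,0.0405,0,0,0],[0,0,0.02,-0.11,0],[0,0,0.04,-0.11,0],[0,0,0.04,-0.11,0],[0,0,0.03,0,0],[0,0,0.01,0,0],[0,0,0,0,0],[0,0,0,0,0]]'; python3 prof.py v
python3 - <<'E'
from h import *
# scoop lowest pixels in side view
D=cam('side');o=bot.get_obs();g=o['eef_pos']+[0,0,.019];M=rot(o['tool_rot']).as_matrix();X=-M[:2,0];Y=-M[:2,1]
a=bot.read_camera('side');b=cv2.imread('pics/side0.png');cv2.imwrite('pics/C_side.png',a)
for d in(50,60,70,75):
    p=np.radians(d);r=[.201*np.cos(p)-.045*np.sin(p),-.201*np.sin(p)-.045*np.cos(p)]
    for s in(-.035,.035):print(d,s,np.round(px(D,[g[0]+r[0]*X[0]+s*Y[0],g[1]+r[0]*X[1]+s*Y[1],g[2]+r[1]])),round(g[2]+r[1],3))
gr=cv2.cvtColor(a,6)
for v in range(196,246,3): print(v,gr[v,300:380:3])
E
```

```text
t: 26.75
eef_pos: [0.6354, 0.0281, 0.2106]
tool_rot: [0.001, 0.086, 0.996, 0.0]
contact_force: [-0.7, 0.1, -0.9]
gripper_width: 0.18
grasp_force: 60.0
26.75 [0.6354 0.0281 0.2106] tq [-0.02 -0.01  0.01] F [-0.7  0.1 -0.9] grip 60.0
202 202 205 206 202 200 202 201 201 205 204 204 146 187 192 180 177 93 93 94 93 93 92 92 92 92 93 94 93 93 95 94 95 94 80 80 80 79 79 86 93 94 94 94 95 93 91 91 92 138 200 198 195 196 199 79 14 13
50 -0.035 [375. 214.] 0.047
50 0.035 [374. 225.] 0.047
60 -0.035 [362. 218.] 0.033
60 0.035 [361. 230.] 0.033
70 -0.035 [350. 220.] 0.026
70 0.035 [348. 232.] 0.026
75 -0.035 [343. 221.] 0.024
75 0.035 [341. 232.] 0.024
196 [160 154 169 171 167 167 169 167 166 123  75  77  90  98  75  71  80 114
 118 157 166 168 168 168 168 168 150]
199 [100 125 134 158 168 168 171 168 167 158  74  75  89  94  88  72  80 136
 141 165 165 167 167 169 167 169 168]
202 [122 125 148 158 171 172 167 168 168 166 102  68  88  98  96  78  72 151
 167 166 165 167 168 169 174 169 171]
205 [161 146 165 164 166 163 166 166 167 170  99  62  88  97  92  76  72 135
 166 167 168 168 168 165 170 
[... 803 characters left out ...]
1 170 167]
229 [169 170 172 169 172 172 172 168 140 169 167 167 173 121  71 114 155 109
 161 168 168 168 166 161 161 159 166]
232 [170 173 174 175 174 171 168 164 146 169 171 168 168 155  66 149 164 113
 161 167 168 168 168 165 165 165 163]
235 [172 170 172 170 173 170 167 147 166 166 170 169 171 167 164 168 168 117
 166 170 169 166 167 171 169 148 159]
238 [171 171 170 170 171 168 160 152 168 169 170 167 167 168 167 167 170 110
 163 169 170 171 167 165 170 169 128]
241 [170 172 169 170 170 171 141 164 172 171 170 167 169 166 171 167 169 108
 166 170 172 170 171 170 172 172 159]
244 [174 174 172 171 170 172 123 166 170 169 165 171 171 165 169 169 170 105
 164 169 172 171 173 173 170 169 145]
```

```bash
python3 nudge.py '[[0,0,0.012,0,0.186],[0,0,0.008,0,0.186],[0.007,0,0.003,0,0.186],[0.007,0,0.002,0,0.186],[0.017,0,0.004,0,0.186],[0.018,0,0.004,0,0.186],[0.016,0,0.007,0,0.186],[0.017,0,0.007,0,0.186],[0.015,0,0.009,0,0.186],[0.015,0,0.01,0,0.186],[0,0,0,0,0.186]]'; python3 prof.py w
```

```text
t: 27.95
eef_pos: [0.5215, 0.0477, 0.1415]
tool_rot: [-0.002, 0.084, 0.996, -0.001]
contact_force: [0.3, 0.0, -0.8]
gripper_width: 0.184
grasp_force: 5.1
27.95 [0.5215 0.0477 0.1415] tq [-0.02  0.05  0.01] F [ 0.3  0.  -0.8] grip 5.1
196 194 199 196 194 195 195 195 194 194 193 192 193 194 197 198 194 192 194 197 198 193 195 197 196 200 81 86 91 92 92 93 91 92 93 95 97 96 88 76 165 165 166 172 189 190 188 187 190 191 188 192 192 186 188 74 14 13
```

```bash
python3 nudge.py '[[0.014,0,0.012,0,0.186],[0.013,0,0.012,0,0.186],[0.012,0,0.014,0,0.186],[0.01,0,0.015,0,0.186],[0.009,0,0.016,0,0.186],[0.008,0,0.016,0,0.186],[0.006,0,0.014,0,0.186],[0.004,0,0.009,0,0.186],[0,0,0,0,0.186]]'; python3 prof.py x
```

```text
t: 28.9
eef_pos: [0.4493, 0.0606, 0.0343]
tool_rot: [-0.0, 0.085, 0.996, -0.0]
contact_force: [-0.1, -0.7, -0.3]
gripper_width: 0.186
grasp_force: 4.1
28.9 [0.4493 0.0606 0.0343] tq [-0.13  0.01 -0.04] F [-0.1 -0.7 -0.3] grip 4.1
186 187 188 189 190 190 192 191 190 192 191 190 189 192 81 82 79 82 84 89 93 88 84 85 85 84 84 84 83 84 84 83 84 83 83 83 83 82 83 83 81 82 82 82 81 152 150 150 152 176 174 175 153 203 191 84 13 15
```

```bash
python3 nudge.py '[[0,0,0,0,0.3],[0,0,0,0,0.6],[0,0,0,0,0.6],[0,0,-0.02,0,0.6],[0,0,-0.045,0,0.6],[0,0,-0.045,0,0.6],[0.02,0,-0.045,0,0.6],[0,0,-0.03,0,0.6],[0,0,0,0,0.6]]'
python3 - <<'E'
from h import *
np.set_printoptions(precision=3,suppress=True)
o=bot.get_obs();K=cam('wrist',o);a=bot.read_camera('wrist');cv2.imwrite('pics/E_w.png',a)
h=cv2.cvtColor(a,cv2.COLOR_BGR2HSV);g=cv2.cvtColor(a,6)
m=(h[...,0]<27)&(h[...,1]>75)&(h[...,2]>60)
q,l,st,c=cv2.connectedComponentsWithStats(m.astype(np.uint8))
for i in range(1,q):
    if st[i,4]>15: print('orange',st[i],onz(K,*c[i],.005))
for v in range(120,340,8): print(v,g[v,220:420:6])
E
```

```text
t: 29.85
eef_pos: [0.4317, 0.0647, 0.2237]
tool_rot: [0.004, 0.085, 0.996, -0.0]
contact_force: [0.3, 0.2, -0.5]
gripper_width: 0.596
grasp_force: 0.0
orange [574  77  66  55 920] [0.415 0.416 0.005]
orange [631  98   9  17  71] [0.42  0.453 0.005]
orange [ 449  172   58   64 1571] [0.519 0.263 0.005]
orange [491 174   5  18  63] [0.488 0.285 0.005]
orange [458 176  12  14  95] [0.48  0.247 0.005]
orange [555 186  84  51 652] [0.551 0.416 0.005]
orange [518 240  25  21 254] [0.593 0.337 0.005]
orange [ 568  250   72  150 4963] [0.75  0.469 0.005]
orange [  0 268   5  10  33] [ 0.504 -0.403  0.005]
orange [579 293  14   9  62] [0.687 0.418 0.005]
orange [487 294   7   9  30] [0.665 0.282 0.005]
orange [496 296  21  21 183] [0.684 0.307 0.005]
orange [ 81 304  27  39 587] [ 0.607 -0.304  0.005]
orange [267 335  18   1  18] [ 0.677 -0.042  0.005]
orange [  0 336   7   5  22] [ 0.611 -0.456  0.005]
orange [ 54 342  31  24 393] [ 0.656 -0.371  0.005]
orange [ 21 367   7   7  35] [ 0.675 -0.453  0.005]
orange [457 374   5   5  17] [0.809 0.234 0.005]
orange [433 381  26  19 221] [0.832 0.2
[... 3414 characters left out ...]
16  13  14  18   9 192 190 189 191 125 158 191 195 194 196 199
 190 187 189 169 191 191 191 184   8  11  13   9  11  16  19  18]
312 [ 16  10  16  15  13  15  14 192 190 190 190 191 186 184 182 185 185 186
 173 188 190 188 185 185 187 185 168  12  15  11  18   7  16  13]
320 [ 13   9  10  14  14  16  35 188 187 188 193 187 183 191 191 185 188 189
 184 187 189 189 188 189 186 182 181  13  14  11  20  17  14   7]
328 [ 14  15  13  13  17  15  15 189 185 186 184 188 189 183 185 191 188 183
 182 182 188 184 182 182 186 181  64  17  15   9  12  13  15  12]
336 [ 16  12  12  15  18  15  12 194   8  13  11  12  46 168 193 188 190 189
 192 187  63   2   1   2  12 113  13  17  10  15  13  15  12  14]
```

Run:
```python
from h import *
np.set_printoptions(precision=3,suppress=True)
o=bot.get_obs();K=cam('wrist',o)
c0=np.array([.603,-.268]);X=np.array([.878,-.479]);Y=np.array([.479,.878])
for u,v in((94,323),(69,354),(85,306),(56,345)):
    p=onz(K,u,v,.047)[:2]-c0; print('pan frame',p@X,p@Y)
print('rim/tube in wrist',[tuple(np.round(px(K,[*(c0+x*X+y*Y),z]))) for x,y,z in((-.08,0,.069),(.08,0,.069),(0,.08,.069),(0,-.08,.069),(0,0,.25))])
D=cam('side');S=cam('scene')
for n,K2,box in(('side',D,(225,345,230,440)),('scene',S,(150,250,290,430))):
    a=bot.read_camera(n);cv2.imwrite(f'pics/F_{n}.png',a);b=cv2.imread(f'pics/{n}0.png')
    d=np.abs(a.astype(int)-b).sum(2);m=(d>45).astype(np.uint8);y0,y1,x0,x1=box;r=np.zeros_like(m);r[y0:y1,x0:x1]=m[y0:y1,x0:x1]
    q,l,st,c=cv2.connectedComponentsWithStats(r)
    for i in range(1,q):
        if st[i,4]>6: print(n,st[i],c[i].round(),onz(K2,*c[i],.01)[:2],a[l==i].mean(0).round(),b[l==i].mean(0).round())
    h=cv2.cvtColor(a,cv2.COLOR_BGR2HSV);m=((h[...,0]<27)&(h[...,1]>60)&(h[...,2]>70)&(d>30)).astype(np.uint8);r=np.zeros_like(m);r[y0:y1,x0:x1]=m[y0:y1,x0:x1]
    q,l,st,c=cv2.connectedComponentsWithStats(r);print('boney',n,[st[i].tolist() for i in range(1,q) if st[i,4]>4])
    for sink in(.024,.027,.030):
        e=np.array([px(K2,[c0[0]+.08*np.cos(t),c0[1]+.08*np.sin(t),.099-sink]) for t in np.linspace(0,6.28,90)]);print(sink,'rim v',e[:,1].min().round(1),e[:,1].max().round(1))
g=cv2.cvtColor(cv2.imread('pics/F_side.png'),6);g0=cv2.cvtColor(cv2.imread('pics/side0.png'),6)
print('now',g[270:318,343:351].mean(1).astype(int));print('t0 ',g0[258:306,343:351].mean(1).astype(int))
```

```text
pan frame -0.027291012850161667 -0.006713203856419008
pan frame 0.036501386978799365 -0.0337523331413007
pan frame -0.05073263976147593 -0.020649229530525476
pan frame 0.026376661130870067 -0.051805901054095396
rim/tube in wrist [(np.float64(91.0), np.float64(303.0)), (np.float64(79.0), np.float64(398.0)), (np.float64(147.0), np.float64(369.0)), (np.float64(19.0), np.float64(337.0)), (np.float64(-120.0), np.float64(569.0))]
side [ 286  225   89   74 3631] [332. 262.] [ 0.603 -0.137] [110. 131. 137.] [ 91. 104. 106.]
side [373 283   4   7  18] [375. 285.] [ 0.691 -0.245] [ 95. 105. 101.] [69. 76. 73.]
side [302 286  71  25 266] [332. 304.] [ 0.592 -0.304] [43. 47. 44.] [75. 82. 78.]
boney side [[317, 261, 36, 31, 557], [307, 268, 9, 9, 56], [310, 280, 6, 8, 29]]
0.024 rim v 248.3 288.4
0.027 rim v 249.5 289.8
0.03 rim v 250.7 291.1
scene [ 303  150   69   87 3486] [335. 188.] [ 0.69  -0.348] [43. 48. 50.] [132. 151. 158.]
scene [356 154   4   3   7] [357. 155.] [ 0.747 -0.592] [ 98. 116. 125.] [ 68.  88. 101.]
scene [361 156   5   4  11] [363. 157.] [ 0.718 -0.587] [ 99. 117. 125.] [ 
[... 241 characters left out ...]
43] [191. 217. 227.] [112. 130. 141.]
boney scene [[321, 150, 18, 2, 30], [365, 150, 5, 6, 11], [368, 158, 3, 9, 17], [351, 162, 1, 12, 12], [368, 178, 4, 6, 9], [348, 190, 3, 4, 10], [349, 197, 14, 10, 82], [333, 201, 5, 6, 18]]
0.024 rim v 176.7 205.3
0.027 rim v 177.5 206.1
0.03 rim v 178.3 207.0
now [130 137 133 133 138 138 137 138 138 135 132 119 113 116 122 125 124 126
 132 126 105  72  57  53  53  54  54  51  44  38  36  37  37  37  36  37
  36  36  37  49  74  85  87  91  99 105 106 106]
t0  [ 79 104 136 147 147 147 146 145 145 146 145 146 144 142 135 124 121 124
 121  91  64  55  54  53  55  53  52  45  39  38  36  37  36  36  37  35
  37  36  37  36  36  36  37  36  36  36  34  37]
```

Run:
```python
from h import *
o=bot.get_obs();K=cam('wrist',o);a=cv2.imread('pics/E_w.png');g=cv2.cvtColor(a,6)
c0=np.array([.603,-.268]);X=np.array([.878,-.479]);Y=np.array([.479,.878])
for x in np.arange(-.19,-.04,.01):
    r=[]
    for y in np.arange(-.1,.105,.01):
        u,v=px(K,[*(c0+x*X+y*Y),.012]); r.append(int(g[int(v),int(u)]) if 0<=u<640 and 0<=v<400 else -1)
    print(round(x,2),r)
hsv=cv2.cvtColor(a,cv2.COLOR_BGR2HSV)
for v in range(296,400,5): print(v,g[v,16:150:5])
```

```text
-0.19 [187, 190, 191, 193, 191, 189, 189, 194, 191, 192, 190, 192, 191, 187, 190, 190, 190, 198, 193, 196, 191]
-0.18 [187, 186, 187, 186, 188, 191, 187, 185, 197, 193, 190, 195, 194, 196, 197, 188, 194, 194, 186, 190, 193]
-0.17 [189, 188, 185, 191, 189, 194, 188, 189, 189, 193, 189, 190, 185, 194, 195, 195, 199, 195, 194, 188, 195]
-0.16 [186, 186, 182, 188, 190, 189, 190, 189, 186, 193, 193, 189, 186, 189, 194, 192, 196, 194, 191, 193, 192]
-0.15 [188, 190, 188, 190, 191, 191, 187, 194, 195, 193, 188, 186, 189, 187, 193, 192, 197, 193, 196, 196, 194]
-0.14 [183, 187, 190, 186, 194, 193, 188, 194, 190, 192, 190, 190, 191, 193, 194, 189, 197, 192, 194, 187, 196]
-0.13 [186, 194, 186, 191, 191, 186, 187, 190, 192, 190, 191, 185, 191, 190, 193, 199, 189, 193, 193, 191, 197]
-0.12 [188, 186, 184, 190, 190, 193, 190, 193, 188, 193, 189, 192, 192, 194, 191, 198, 193, 194, 193, 193, 190]
-0.11 [186, 190, 189, 184, 187, 182, 189, 196, 190, 186, 185, 191, 193, 191, 193, 197, 193, 193, 193, 191, 189]
-0.1 [187, 188, 187, 192, 79, 76, 70, 83, 75, 75, 57, 59, 54, 44, 51, 48, 64, 64, 46, 52, 19
[... 2215 characters left out ...]
1  17  16]
371 [179 154 103 175 169  73  86  94  44  17  17  16  10  16  15  13  15  18
  10   9  17  15  19  14  12   4  11]
376 [177 177 176 176 178 173  95  15  16  13   8  11  14  13  14  15  15  13
  14  15  14  12   9  14  16  16  15]
381 [169 174 176 180 179 180   7  16   6  20  10  10  13   5  15   6  13  16
   9  10  16  12  10  12  17  15  18]
386 [175 172 147 132  84  11  13  17  14  18  13  14  10  12  11   2  21  15
  10  11  13  11  16  10  15  14  17]
391 [172 176 175 139  14  16   8  15  16  16  13  15  15  16  32  30  32  31
  12  14  18   7  15  13  18  13  10]
396 [171 176  36  13  15  18   8   6  14  13  15  13  10  35  31  30  34  24
  17  27  29  23  12   3  13  21  16]
```

No stray pieces show up on the table or base plate in front of the pan. The pan is on its stop and the scoop is empty and flat, so I'm handing in.

```bash
python3 -c "
from station import bot
print(bot.hand_in())"
```

```text
the job is handed in; nothing more can be done
None
```

The job is handed in at about 30 s of the 61 s allowed, with no verdict returned: the shaft bone went into the pan first, the fragments were tipped in on top, and the pan sank about 30 mm, which is onto its stop; the scoop is empty and flat on the table about where it started, and the camera checks showed no stray pieces near the scale and nothing standing round about moved, though I did not count the fragments in the pan one by one.

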